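Wedge the sunken cradle end just off its stop

TASK

The rocking cradle has sunk onto the rubber stop at the end that carries the aluminium motor tube. Take the orange wedge by its handle and, keeping it flat on the board, push its thin end from the robot's side under the red foot of that sunken end, until that end has just lifted off its stop, about 4 mm clear, not level; then finish while still gripping the wedge there. Touch the cradle and its tubes with nothing but the wedge, keep both tubes in their saddles, and leave the other things alone.

Things in the scene. Friction and masses are not known exactly. Their poses are not given: they have to be found in the camera images.
- cradle: Grey base of the levelling cradle, fixed on an 26 mm board. Origin on the board under its middle; x from the front (robot's side) to the rear, y left along the cradle. A clevis foot reaches x = -50 mm within 28 mm of y = 0; rear rail from x = 47 mm; stop arms at y = +-126 to 144 mm, x = -16 to 60 mm. Between y = 28 and 126 mm on either side the board under the beam is bare: the wedge slides in there along +x.
- board_top (a point): Middle of the top of the pale flat wooden board, 380 x 640 mm, 26 mm thick (top at z = 0.026), fixed on the bench. Cradle and wedge stand on it.
- pivot (a point): Middle of the rocking beam, on its pin (along the cradle's x), 30 mm above the board. The beam is aluminium, 300 mm long (along y) x 70 mm x 12 mm, front edge 35 mm ahead of the pin's middle.
- beam (a joint): Rocking angle of the beam (rad): 0 level; +0.10 the right (-y) end rests on its rubber stop; -0.10 the left (+y) end does. The stop is 135 mm from the pin: 0.03 rad off the limit is 4 mm of gap. The beam swings freely and sinks at the end with the motor tube, whose foot bears down with about 2 to 5 N.
- left_foot (a point): Lowest point at the front end of the left red foot, a round-bottomed rib 12 mm wide under the beam along x, at x = -30, y = +85 mm of the cradle. Its height above the board is about 7.5 mm with that end on its stop, 16 mm with the beam level, 24 mm with that end up.
- right_foot (a point): The same for the right red foot, at x = -30, y = -85 mm of the cradle.
- motor_tube_mid (a point): Centre of the aluminium motor tube, 69 mm long, 38 mm in diameter, 0.25 to 0.45 kg, lying loose along x in the V saddle at one end of the beam, 90 mm from the pin, left or right: this end is the sunken one. Its top is at most 90 mm above the board.
- card_coupler_mid (a point): Centre of the white card coupler, a light (0.03 kg) tube 26 mm in diameter lying loose in the saddle at the other end.
- wedge_grip (a point): Middle of the handle of the loose orange wedge (0.15 kg), 28 mm above its underside; x points to the thin end. The handle is an upright block 50 mm long (x) x 30 mm wide (y) x 45 mm high, to be grasped across its 30 mm width; the wedge is as wide, its sides flush with the handle's.
- wedge_tip (a point): Thin end of the wedge, on its underside, 120 mm ahead of the handle's middle. The top is 2.5 mm high there and rises 1 in 5 over 80 mm to 18.5 mm, then runs level to the handle. It first touches a resting foot when the thin end is about 25 mm past the foot's point; each further 5 mm raises the foot 1 mm and opens the gap at the stop by 1.6 mm.
- nose_cone: Green nose cone, 83 x 51 x 52 mm, lying on the bench; leave alone.
- disc_1: Plywood disc, 51 mm wide, 4 mm thick; leave alone.
- pliers: Pliers with black and red grips, 82 x 134 x 11 mm; leave alone.
- tape_measure: White boxy tape measure, 78 x 81 x 34 mm; leave alone.
Mind the look-alikes: they are no part of the job. Leave any purple look-alike of the part that bears motor_tube_mid alone.

How it is judged:
By the outcome, as a careful person would: the job done as asked, in the order asked, and still so for the second after the job is handed in, while the arm keeps its last pose, push and grip.
It also fails if it takes over 48 s, if anything falls off the work surface, if the arm or the gripper's body presses on something with over 40 N, if the wrist force passes 120 N, or if a joint passes its speed limit or range.

ROBOT

A 7-joint arm with a two-finger parallel gripper is mounted at the origin on a cart in front of the work surface, level with it; the furniture and walls round the work are solid. World frame = base frame: x ahead of the robot, y to its left, z up, the work surface at z = 0. Lengths are in m, angles in degrees, forces in N, time in s.
With the tool pointing down it reaches from about 0.425 to 0.875 m from the base axis. Payload 4.7 kg.
Tool frame: the origin (TCP) lies midway between the tips of the shut fingers; the grasp point (between the pads) lies 19 mm behind it; z points along the fingers, x is the direction in which the jaws open and shut, and the axes are right-handed (so a half turn about z gives the same grasp; the last joint's range is limited). The gripper opens to 87 mm and grips with 3 to 60 N. Pads are 19 mm wide; open, the fingers measure 117 mm over their backs; the gripper's body (75 mm by 190 mm) begins 51 mm behind the grasp point.
Start: joints at [-69.265, 18.392, -4.016, 83.108, 1.295, 78.541, -3.26], TCP at [0.222, 0.611, 0.223] pointing down, gripper open.
Joint ranges: [-163.93, 163.93], [-17.29, 119.83], [-79.2, 71.16], [3.27, 140.29], [-89.18, 269.18], [5.43, 117.66], [-154.24, 154.24]. Speed limits (degrees/s): [147.25, 147.25, 180, 180, 180, 180, 180].

INTERFACE

Orientations are given as [roll, pitch, yaw] about the fixed x, y, z axes, in that order (R = Rz(yaw) Ry(pitch) Rx(roll)).
In Python, from cell import telemetry, optics, env gives the robot as it stands.
- The arm moves only by the tool arm_command, never from a script. Its arguments are lists of equal length, an entry for each row: "translation": the shift along the tool's x, y, z in cm, a list of three; "twist": the turn about the tool's z in degrees. In form: {"translation": [[x, y, z], ...], "twist": [twist, ...]}. A call has 1 to 10 rows; each row shifts and turns the pose as measured when the row begins, along the tool's axes as they then stand; what a row does not reach is not made up. A row lasts 1/8 s, in which the tool goes at most 62.5 mm and 10.7 degrees, less where a joint would pass 70% of its speed; a pose out of reach is approached as far as the arm can. A call is refused whole if a number of a shift passes 6.25 or a number of a turn 10.7, either way. A call with a gripper value outside its range is refused whole. "grip" is the opening in per cent of the stroke, from 0 (shut) to 100 (fully open), set as the call begins (left out, the last holds). The fingers move at their own pace and stop on an object; "force" is the grip in N (left out, the last holds). Time passes only in rows, so rows that do not move let the fingers close. It gives the time, the measured TCP pose, the force and the opening at its end, in the units of the state.
- telemetry.get_obs(): the state, without advancing time (a new reading comes with each control period).
- optics.read_camera(name): name is "side" or "top"; returns a dict with "img" (400x640x3 uint8, blue, green, red), "fx", "fy", "cx", "cy" (pixels), "extrinsics" (4x4, takes a point from camera to world coordinates). Camera axes: x right, y up, looking along -z (the intrinsics and any distortion apply to the point x, -y, -z); pixel columns grow to the right and rows downward; lengths in m; the calibration is good to about 2 mm. A picture is of the moment at which its call begins. There is no depth.
- env.sign_off(): hands the job in, once; it reports no verdict.
The state is a dict: "time_s": time; "qpos": joint angles; "joint_velocities": joint speeds; "effort": joint torques, N m; "tool_pos": TCP position; "tool_rot": TCP orientation; "force": force on the tool from outside, world axes, zero at the start; "wrist_torque": the same for the moment, N m; "grip_width": finger opening in m.
Only numpy, scipy, OpenCV 4.12 (cv2) and the standard library are available. Lean on these libraries where they do the work, as an engineer would, in place of code of your own. Each camera call takes 0.05 s, during which the arm holds its last target. There are 200 camera calls.

## Working session

There is one attempt and no reset: what is moved stays moved. The work goes in short steps, Python scripts to look and compute and a tool call to move; the robot and the scene stay as the last step left them, time stands still between calls to the robot, and variables do not carry over. Pictures are saved under pics/ and viewed, about 8 in all and at most 12, crops included, and the job is handed in when it is done.

Besides the shell and the picture viewer there is one more tool, called as name(argument=value, ...), one argument or row to a line, values as JSON. arm_command: Moves the arm, as the interface text tells. Its arguments: {"type":"object","properties":{"translation":{"type":"array","items":{"type":"array","items":{"type":"number"}}},"twist":{"type":"array","items":{"type":"number"}},"grip":{"type":"number"},"force":{"type":"number"}},"required":["translation","twist"]}

```bash
mkdir -p pics; cat > h.py <<'E'
import numpy as np, cv2
from cell import telemetry, optics, env
def ray(c,u,v):
    E=np.array(c["extrinsics"]); d=E[:3,:3]@np.array([(u-c["cx"])/c["fx"],-(v-c["cy"])/c["fy"],-1.0]); return E[:3,3],d
def onz(c,u,v,z):
    o,d=ray(c,u,v); return o+d*(z-o[2])/d[2]
def proj(c,p):
    E=np.array(c["extrinsics"]); q=E[:3,:3].T@(np.array(p)-E[:3,3]); return c["cx"]-c["fx"]*q[0]/q[2], c["cy"]+c["fy"]*q[1]/q[2]
E
python3 - <<'E'
from h import *
for n in("top","side"):
    c=optics.read_camera(n); cv2.imwrite(f"pics/{n}0.png",c["img"]); print(n,[k for k in c],c["fx"],c["cx"],c["cy"],np.round(c["extrinsics"],3).tolist())
o=telemetry.get_obs();print(o)
E
```

```text
top ['img', 'fx', 'fy', 'cx', 'cy', 'extrinsics'] 451.8156183063007 324.60997494108244 198.44594033077192 [[-0.051, 0.976, -0.21, 0.22], [-0.999, -0.049, 0.013, 0.144], [0.002, 0.21, 0.978, 1.846], [0.0, 0.0, 0.0, 1.0]]
side ['img', 'fx', 'fy', 'cx', 'cy', 'extrinsics'] 512.5196520009417 322.57139488638495 198.67857921439222 [[0.911, 0.136, -0.389, -0.106], [-0.412, 0.357, -0.839, -1.442], [0.024, 0.924, 0.381, 0.796], [0.0, 0.0, 0.0, 1.0]]
{'time_s': 0.1, 'qpos': array([-69.26528001,  18.43393587,  -4.01649147,  83.16856845,
         1.29479028,  78.54001836,  -3.25951065]), 'joint_velocities': array([ 0.10454686, -0.09013586,  0.05487916, -0.11524536, -0.11359721,
        0.02106144,  0.02734674]), 'effort': array([-2.61735950e-04, -4.92574131e+01, -4.05873125e-01, -3.13396454e+01,
       -6.43056957e-02,  3.95818159e-02,  9.14818020e-05]), 'tool_pos': array([0.22139962, 0.610605  , 0.22157519]), 'tool_rot': array([1.79995049e+02, 9.72985317e-02, 7.00762433e+01]), 'force': array([-0.3928106 ,  0.17127092, -0.17456729]), 'wrist_torque': array([-0.00538432, -0.02956338,  0.036152  ]), 'grip_width': 0.08663595685193451}
```

View pics/top0.png

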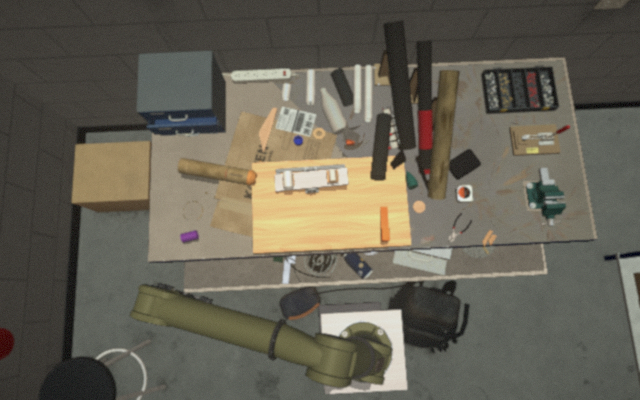

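View pics/side0.png

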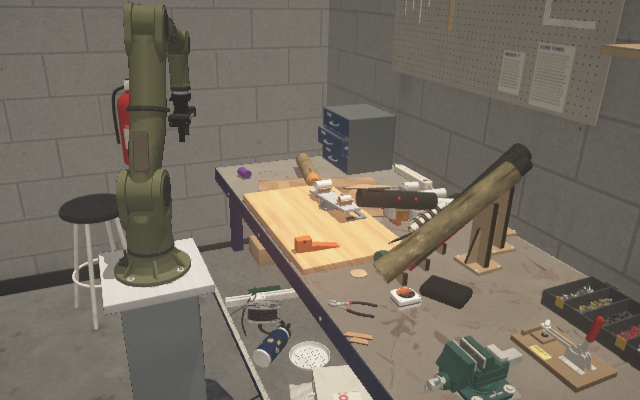

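The top view shows the board (252–410, 157–252), the cradle at (311,178) and the orange wedge at (384,225). The purple look-alike tube is at (190,237), away from the job. Next I'll enlarge crops to see which end has the motor tube.

```bash
python3 - <<'E'
from h import *
t=cv2.imread("pics/top0.png");s=cv2.imread("pics/side0.png")
a=cv2.resize(t[150:260,245:415],None,fx=4.4,fy=4.4,interpolation=cv2.INTER_CUBIC)[:,:748]
b=cv2.resize(s[165:270,240:400],None,fx=5,fy=5,interpolation=cv2.INTER_CUBIC)
cv2.imwrite("pics/ct.png",a);cv2.imwrite("pics/cs.png",b)
c=optics.read_camera("top");d=optics.read_camera("side")
hs=cv2.cvtColor(c["img"],cv2.COLOR_BGR2HSV)
m=((hs[...,0]<14)&(hs[...,1]>190)&(hs[...,2]>90)).astype(np.uint8)
n,l,st,ce=cv2.connectedComponentsWithStats(m)
for i in range(1,n):
    if st[i,4]>15: print("orange top",st[i],ce[i])
i=1+np.argmax(st[1:,4]); ys,xs=np.where(l==i); r=cv2.minAreaRect(np.c_[xs,ys].astype(np.float32)); print(r)
# board corners
for z,pts in((0.026,[(252,159),(404,156),(410,245),(253,252)]),):
    for p in pts: print(p,onz(c,*p,z).round(3))
hs=cv2.cvtColor(d["img"],cv2.COLOR_BGR2HSV)
m=((hs[...,0]<14)&(hs[...,1]>190)&(hs[...,2]>90)).astype(np.uint8)
n,l,st,ce=cv2.connectedComponentsWithStats(m)
for i in range(1,n):
    if st[i,4]>15: print("orange side",st[i],ce[i])
E
```

```text
((423.25006103515625, 130.75001525878906), (2.8284268379211426, 0.7071067094802856), 45.0)
(252, 159) [0.795 0.416 0.026]
(404, 156) [ 0.776 -0.222  0.026]
(410, 245) [ 0.401 -0.214  0.026]
(253, 252) [0.405 0.419 0.026]
```

View pics/ct.png

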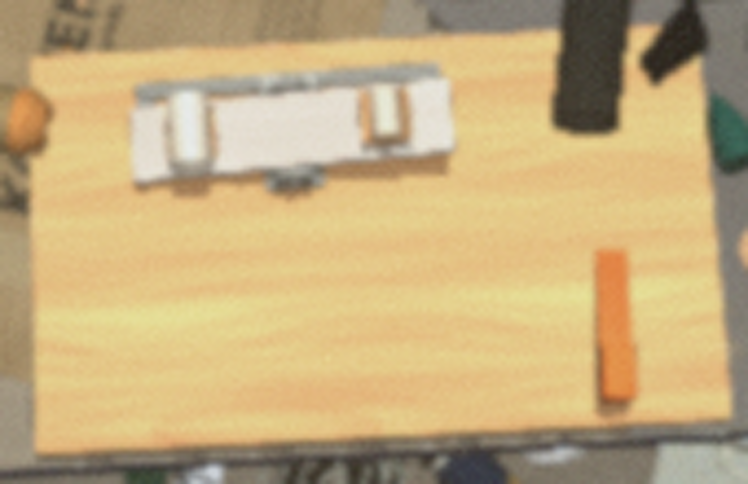

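View pics/cs.png

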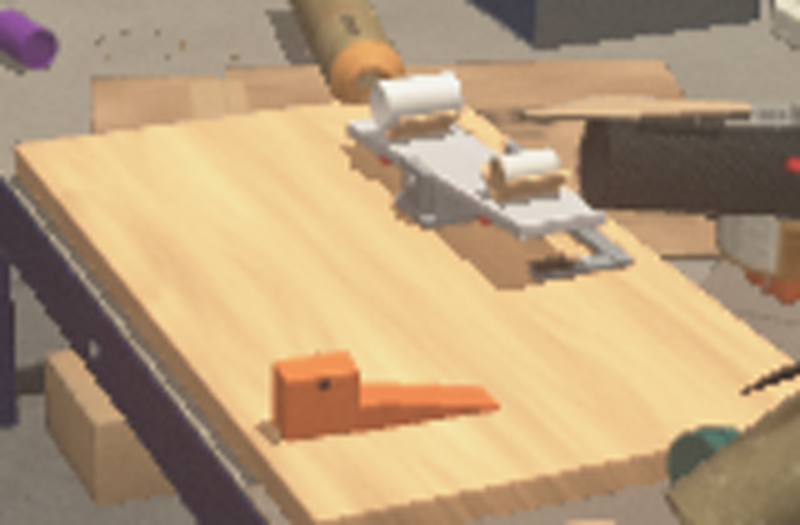

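Left end: large tube at crop (188,130), wide and aluminium-coloured, low beam end. Right end: small card coupler at (386,112), raised beam. So the motor tube and the sunken end are on the left (+y). The purple tube is the look-alike. The wedge's thin end points to +x. Now to measure.

```bash
cat >> h.py <<'E'
def mask(img,x0,y0,x1,y1,f):
    h=cv2.cvtColor(img,cv2.COLOR_BGR2HSV); m=np.zeros(h.shape[:2],np.uint8); m[y0:y1,x0:x1]=f(h)[y0:y1,x0:x1]
    n,l,st,ce=cv2.connectedComponentsWithStats(m); i=1+np.argmax(st[1:,4]); return l==i,st[i],ce[i]
E
python3 - <<'E'
from h import *
c=optics.read_camera("top");d=optics.read_camera("side")
for n,k,p in(("t",c,(384,215)),("t",c,(385,233)),("t",c,(340,225)),("t",c,(310,180)),("s",d,(305,246)),("s",d,(325,246))): print(n,p,cv2.cvtColor(k["img"],cv2.COLOR_BGR2HSV)[p[1],p[0]])
f=lambda h:((h[...,0]<13)&(h[...,1]>165)&(h[...,2]>100))
m,st,ce=mask(c["img"],365,195,405,250,f); print(st,ce)
for v in range(st[1],st[1]+st[3]):
    u=np.where(m[v])[0]; print(v,u.min(),u.max(),end="; ")
m,st,ce=mask(d["img"],285,225,350,260,f);print("\nside",st,ce)
for u in range(st[0],st[0]+st[2]):
    v=np.where(m[:,u])[0]; print(u,v.min(),v.max(),end="; ")
f=lambda h:((h[...,1]<45)&(h[...,2]>150))
m,st,ce=mask(c["img"],265,160,355,200,f);print("\nbeam",st,ce)
k=cv2.findContours(m.astype(np.uint8),0,1)[0][0]; bx=cv2.boxPoints(cv2.minAreaRect(k)); print(bx)
for u,v in bx: print(onz(c,u,v,.047 if u<311 else .077).round(3))
# red feet in side
h=cv2.cvtColor(d["img"],cv2.COLOR_BGR2HSV); r=(((h[...,0]<6)|(h[...,0]>172))&(h[...,1]>140)).astype(np.uint8)
r[:,:300]=0; r[:,345:]=0; r[:190]=0; r[215:]=0
n,l,st,ce=cv2.connectedComponentsWithStats(r)
for i in range(1,n):print(st[i],ce[i],h[int(ce[i][1]),int(ce[i][0])])
cv2.imwrite("pics/z.png",cv2.resize(d["img"][175:225,300:370],None,fx=10,fy=10,interpolation=cv2.INTER_CUBIC))
E
```

```text
t (384, 215) [ 12 172 227]
t (385, 233) [ 14 173 226]
t (340, 225) [ 20 111 229]
t (310, 180) [ 21  21 227]
s (305, 246) [ 10 160 171]
s (325, 246) [ 10 161 177]
[381 208   6  10  41] [383.6097561  211.95121951]
208 382 385; 209 381 384; 210 381 386; 211 381 386; 212 381 386; 213 382 386; 214 383 386; 215 382 386; 216 382 386; 217 382 382; 
side [315 243   8   3  12] [318.33333333 244.5       ]
315 245 245; 316 244 245; 317 243 245; 318 243 245; 319 245 245; 320 245 245; 321 244 245; 322 245 245; 
beam [ 275  165   73   26 1282] [309.24804992 177.19188768]
[[273.72086 169.09137]
 [346.066   163.92386]
 [347.67514 186.45178]
 [275.33    191.6193 ]]
[0.74  0.324 0.047]
[0.739 0.027 0.077]
[0.644 0.026 0.077]
[0.645 0.32  0.047]
```

View pics/z.png

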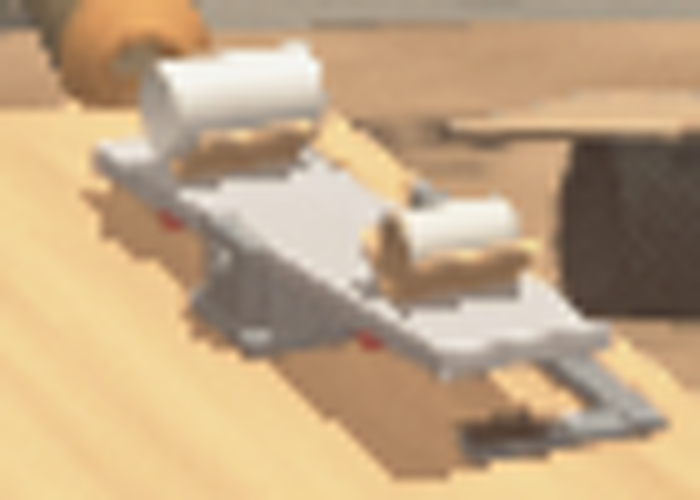

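The crop shows the left red foot at about (317.2,196.8) and the right foot at (337,209). The left beam end is low and the right end hangs above its stop arm.

```bash
python3 - <<'E'
from h import *
c=optics.read_camera("top");d=optics.read_camera("side")
for n,u,v,z in(("FL",309.3,190.3,.047),("FR",344,211,.077),("Lfoot",316.9,196.6,.037),("Rfoot",336.6,208.6,.054),
 ("LtubeFrontC",315.3,184.5,.079),("clevis front bottom",325.2,209.5,.026)): print("side",n,onz(d,u,v,z).round(4))
for n,u,v,z in(("FL",275.6,190.5,.047),("FR",347.4,184.3,.077),("RL",275.2,174.4,.047),("RR",347,167.6,.077)): print("top",n,onz(c,u,v,z).round(4))
f=lambda h:((h[...,0]<16)&(h[...,1]>145)&(h[...,2]>90))
m,st,ce=mask(c["img"],365,195,405,250,f); print(st,ce)
R={}
for v in range(st[1],st[1]+st[3]):
    u=np.where(m[v])[0]; print(v,u.min(),u.max(),end="; ")
m,st,ce=mask(d["img"],285,225,350,260,f);print("\nside",st,ce)
for u in range(st[0],st[0]+st[2]):
    v=np.where(m[:,u])[0]; print(u,v.min(),v.max(),end="; ")
E
```

```text
side FL [0.6456 0.305  0.047 ]
side FR [0.6519 0.0107 0.077 ]
side Lfoot [0.6572 0.2557 0.037 ]
side Rfoot [0.6606 0.0864 0.054 ]
side LtubeFrontC [0.6598 0.2792 0.079 ]
side clevis front bottom [0.6458 0.1519 0.026 ]
top FL [0.6491 0.3192 0.047 ]
top FR [0.6531 0.0264 0.077 ]
top RL [0.7173 0.3189 0.047 ]
top RR [0.7229 0.0238 0.077 ]
[381 207   9  35 252] [384.3015873  224.41666667]
207 381 386; 208 381 386; 209 381 387; 210 381 387; 211 381 387; 212 381 387; 213 381 387; 214 381 387; 215 381 387; 216 381 387; 217 381 386; 218 381 387; 219 381 387; 220 381 387; 221 381 387; 222 381 387; 223 381 387; 224 381 387; 225 381 387; 226 381 387; 227 381 387; 228 381 388; 229 381 388; 230 381 388; 231 381 388; 232 381 388; 233 381 388; 234 381 388; 235 381 389; 236 381 389; 237 381 389; 238 382 389; 239 382 389; 240 382 388; 241 383 384; 
side [295 236  45  17 439] [311.43507973 244.4715262 ]
295 238 249; 296 237 251; 297 237 252; 298 237 252; 299 237 252; 300 237 252; 301 237 252; 302 237 251; 303 236 251; 304 236 251; 305 236 251; 306 236 251; 307 236 251; 308 236 250; 309 236 250; 310 237 250; 311 239 250; 312 242 250; 313 242 250; 314 242 250; 315 242 250; 316 242 250; 317 242 249; 318 242 249; 319 242 249; 320 242 249; 321 242 249; 322 242 249; 323 242 248; 324 242 248; 325 242 248; 326 242 248; 327 242 248; 328 242 248; 329 242 247; 330 242 247; 331 242 247; 332 242 247; 333 242 247; 334 242 247; 335 243 246; 336 243 246; 337 244 246; 338 245 246; 339 246 246;
```

```bash
python3 - <<'E'
from h import *
c=optics.read_camera("top");d=optics.read_camera("side")
t=onz(c,383.8,206.6,.028);g=onz(c,385,234,.0765);print("tip",t,"grip",g,np.hypot(*(t-g)[:2]),np.degrees(np.arctan2((t-g)[1],(t-g)[0])))
print("handle top corners",[onz(c,u,v,.0765).round(4).tolist() for u,v in((381,227.5),(388.2,227.5),(381.8,240.5),(389.2,240.5))])
print("side tip",onz(d,339.5,246.3,.027),"handle near bottom corner",onz(d,296.5,252.3,.026),onz(d,311,250.7,.026))
# rms edge direction from top mask body columns
print([onz(c,380.8,v,z).round(4).tolist() for v,z in((208,.028),(224,.0445))],[onz(c,387.2,v,z).round(4).tolist() for v,z in((208,.028),(224,.0445))])
E
```

```text
tip [ 0.56356037 -0.12015384  0.028     ] grip [ 0.44444755 -0.10922169  0.0765    ] 0.11961344345893916 -5.243903136905849
handle top corners [[0.471, -0.0955, 0.0765], [0.4696, -0.1239, 0.0765], [0.4195, -0.0946, 0.0765], [0.418, -0.1237, 0.0765]]
side tip [ 0.56483202 -0.13564643  0.027     ] handle near bottom corner [ 0.42226781 -0.12028795  0.026     ] [ 0.46866032 -0.12740249  0.026     ]
[[0.5584, -0.1074, 0.028], [0.4898, -0.1001, 0.0445]] [[0.557, -0.1336, 0.028], [0.4885, -0.1259, 0.0445]]
```

Wedge: grip at (0.444, -0.109), yaw about -6°. Left foot: about (0.655, 0.2565), cradle yaw about +1°. Distances and sizes agree with those given. Moving.

arm_command(
  translation=[
    [-1.1, 4.8, 0],
    [-1.1, 4.8, 0],
    [-1.1, 4.8, 0],
    [-1.1, 4.8, 0],
    [-1.1, 4.8, 0],
    [-1.1, 4.8, 0],
  ],
  twist=[-2.3, -2.3, -2.3, -2.3, -2.3, -2.3],
  grip=100,
)

```text
time_s: 1.25
tool_pos: [0.4858, 0.4795, 0.2228]
tool_rot: [-179.9, -0.2, 85.0]
force: [0.0, 0.7, 0.3]
grip_width: 0.0871
```

arm_command(
  translation=[
    [-5.9, 0.1, 0],
    [-5.9, 0.1, 0],
    [-5.9, 0.1, 0],
    [-5.9, 0.1, 0],
    [-5.9, 0.1, 0],
    [-5.9, 0.1, 0],
    [-5.9, 0.1, 0],
    [-5.9, 0.1, 0],
    [-5.9, 0.1, 0],
    [-5.0, 0.1, 0],
  ],
  twist=[0.1, 0.1, 0.1, 0.1, 0.1, 0.1, 0.1, 0.1, 0.1, 0.1],
)

```text
time_s: 2.5
tool_pos: [0.4418, -0.1185, 0.2195]
tool_rot: [179.8, -0.1, 83.8]
force: [0.5, 0.2, 0.1]
grip_width: 0.0871
```

arm_command(
  translation=[
    [0.5, 0, 3],
    [0.4, 0, 3],
    [0, 0, 3],
    [0, 0, 2],
    [0, 0, 0],
  ],
  twist=[0, 0, 0, 0, 0],
)

```text
time_s: 3.12
tool_pos: [0.4437, -0.1151, 0.109]
tool_rot: [179.4, -0.2, 83.2]
force: [-0.3, -0.8, -0.1]
grip_width: 0.087
```

```bash
python3 - <<'E'
from h import *
c=optics.read_camera("top");d=optics.read_camera("side")
a=cv2.resize(c["img"][190:260,345:425],None,fx=5,fy=5,interpolation=cv2.INTER_CUBIC)
b=cv2.resize(d["img"][190:270,260:350],None,fx=4.375,fy=4.375,interpolation=cv2.INTER_CUBIC)
cv2.imwrite("pics/g.png",np.hstack([a,b]))
o=telemetry.get_obs();print(o["tool_pos"],o["tool_rot"])
E
```

```text
[ 0.44521913 -0.11534798  0.11063845] [179.2532644   -0.23118201  83.1725393 ]
```

View pics/g.png

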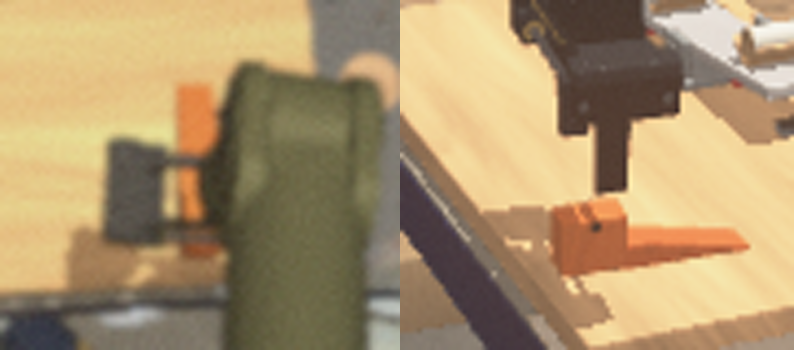

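The gripper hovers over the handle (side crop: finger at (610,190), handle at (590,235)) with the jaws across its width. Descending with a 5 mm y trim.

arm_command(
  translation=[
    [0.3, 0, 2.0],
    [0.2, 0, 2.0],
    [0, 0, 1.8],
    [0, 0, 1.2],
    [0, 0, 0.3],
    [0, 0, 0],
  ],
  twist=[0, 0, 0, 0, 0, 0],
)

```text
time_s: 3.98
tool_pos: [0.4541, -0.1103, 0.0432]
tool_rot: [178.4, -0.4, 83.2]
force: [0.2, 0.0, 0.2]
grip_width: 0.0871
```

arm_command(
  translation=[
    [0, -0.5, 0.3],
    [0, -0.4, 0.3],
    [0, 0, 0],
    [0, 0, 0],
  ],
  twist=[0, 0, 0, 0],
)

```text
time_s: 4.47
tool_pos: [0.4455, -0.1093, 0.0378]
tool_rot: [178.3, -0.4, 83.2]
force: [0.5, -0.8, -1.4]
grip_width: 0.0869
```

arm_command(
  translation=[
    [0, 0, 0],
    [0, 0, 0],
    [0, 0, 0],
    [0, 0, 0],
    [0, 0, 0],
    [0, 0, 0],
  ],
  twist=[0, 0, 0, 0, 0, 0],
  grip=0,
  force=30,
)

```text
time_s: 5.22
tool_pos: [0.4458, -0.1094, 0.0379]
tool_rot: [178.3, -0.4, 83.2]
force: [0.6, -1.7, -0.3]
grip_width: 0.0348
```

arm_command(
  translation=[
    [0, 0, 0],
    [0, 0, 0],
    [0, 0, 0],
    [0, 0, 0],
  ],
  twist=[0, 0, 0, 0],
)

```text
time_s: 5.72
tool_pos: [0.4458, -0.1096, 0.0379]
tool_rot: [178.3, -0.4, 83.2]
force: [0.4, -0.3, -0.3]
grip_width: 0.0297
```

arm_command(
  translation=[
    [0, 0, -0.6],
    [0, 0, -0.6],
    [3.5, 0.2, 0],
    [3.5, 0.2, 0],
    [3.5, 0.3, 0],
    [3.5, 0.3, 0],
    [3.5, 0.3, 0],
    [3.5, 0.4, 0],
    [3.5, 0.4, 0],
    [3.5, 0.4, 0],
  ],
  twist=[0, 0, 0, -1, -1, -1, -1, -1, -1, -1],
)

```text
time_s: 6.98
tool_pos: [0.4928, 0.1736, 0.0564]
tool_rot: [178.1, -0.2, 90.0]
force: [-0.1, 0.1, -1.4]
grip_width: 0.0295
```

arm_command(
  translation=[
    [2.5, 0, 0],
    [2.5, 0, 0.0],
    [2.0, 0, 0.3],
    [0.5, 0, 0.3],
    [0, 0, 0],
  ],
  twist=[-0.5, -0.5, 0, 0, 0],
)

```text
time_s: 7.6
tool_pos: [0.4918, 0.2544, 0.0508]
tool_rot: [178.1, -0.2, 91.3]
force: [-0.0, 0.5, -1.4]
grip_width: 0.0298
```

```bash
python3 - <<'E'
from h import *
c=optics.read_camera("top");d=optics.read_camera("side")
a=cv2.resize(c["img"][155:245,255:335],None,fx=5,fy=5,interpolation=cv2.INTER_CUBIC)
b=cv2.resize(d["img"][165:235,265:345],None,fx=5,fy=5,interpolation=cv2.INTER_CUBIC);b=cv2.copyMakeBorder(b,0,100,0,0,0)
cv2.imwrite("pics/p.png",np.hstack([a,b]))
o=telemetry.get_obs();print(o["tool_pos"],o["tool_rot"])
E
```

```text
[0.49213281 0.25384764 0.05111214] [178.03500427  -0.1803197   91.21757449]
```

View pics/p.png

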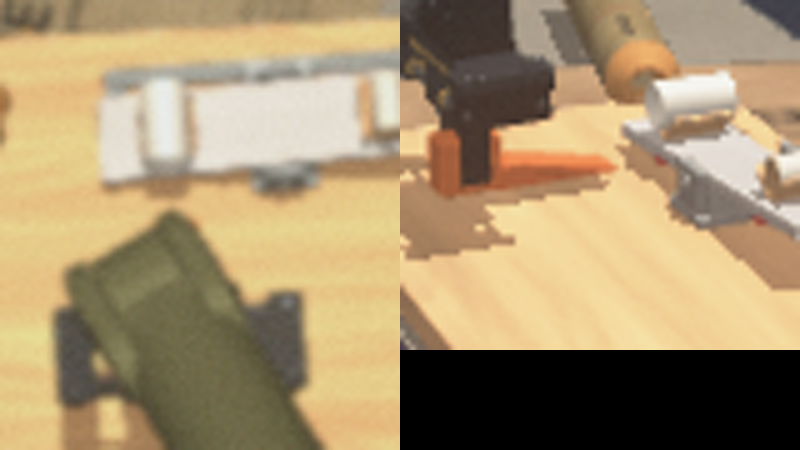

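The wedge is held level with its thin end just short of the beam, tip at about side px (307.6,198), in line with the left foot. Now lowering it onto the board.

arm_command(
  translation=[
    [0, 0, 0.4],
    [0, 0, 0.4],
    [0, 0, 0.3],
    [0, 0, 0.1],
    [0, 0, 0],
  ],
  twist=[0, 0, 0, 0, 0],
)

```text
time_s: 8.32
tool_pos: [0.4931, 0.2513, 0.0383]
tool_rot: [178.0, -0.1, 91.0]
force: [0.7, 0.6, -1.5]
grip_width: 0.0298
```

arm_command(
  translation=[
    [0.2, 0, 0.06],
    [0, 0, 0.05],
    [0, 0, 0],
  ],
  twist=[0, 0, 0],
)

```text
time_s: 8.7
tool_pos: [0.4935, 0.2535, 0.0381]
tool_rot: [178.0, -0.2, 91.0]
force: [-0.0, -0.0, -0.6]
grip_width: 0.0301
```

```bash
python3 - <<'E'
from h import *
d=optics.read_camera("side"); o=telemetry.get_obs();print(o["tool_pos"],o["tool_rot"],o["force"],o["wrist_torque"])
f=lambda h:((h[...,0]<16)&(h[...,1]>140)&(h[...,2]>90))
m,st,ce=mask(d["img"],275,180,318,215,f);print(st,ce)
for u in range(st[0],st[0]+st[2]):
    v=np.where(m[:,u])[0]; print(u,v.min(),v.max(),end="; ")
for p in((.4945+.12,.2555,.0265),(.4945,.2375,.026),(.655,.2565,.0335)): print(p,np.round(proj(d,p),1))
E
```

```text
[0.49357954 0.25359309 0.03805118] [ 1.77992679e+02 -1.56196923e-01  9.10074203e+01] [ 0.44876025 -0.53599993 -0.53411934] [ 0.03222503  0.13034306 -0.02939158]
[275 194  33  13 172] [289.52906977 201.19767442]
275 194 206; 276 195 206; 277 196 206; 278 206 206; 279 205 206; 280 205 206; 281 205 205; 282 205 205; 283 205 205; 284 194 205; 285 196 205; 286 199 205; 287 199 205; 288 199 205; 289 199 204; 290 199 204; 291 199 204; 292 199 204; 293 199 204; 294 199 204; 295 199 204; 296 199 203; 297 199 203; 298 199 203; 299 199 203; 300 199 202; 301 199 203; 302 199 202; 303 199 202; 304 199 202; 305 199 202; 306 200 202; 307 201 201; (0.6145, 0.2555, 0.0265) [306.8 200.6]
(0.4945, 0.2375, 0.026) [279.3 206.8]
(0.655, 0.2565, 0.0335) [316.3 197.4]
```

arm_command(
  translation=[
    [0, 1.0, 0.05],
    [0, 1.0, 0.05],
    [0, 1.0, 0.05],
    [0, 1.0, 0.05],
    [0, 1.0, 0.05],
    [0, 0.5, 0.02],
    [0, 0, 0],
  ],
  twist=[0, 0, 0, 0, 0, 0, 0],
)

```text
time_s: 9.62
tool_pos: [0.5528, 0.2558, 0.038]
tool_rot: [178.0, -0.2, 91.0]
force: [-1.1, 0.4, 2.9]
grip_width: 0.0299
```

```bash
cat > look.py <<'E'
from h import *
import sys
c=optics.read_camera("top");d=optics.read_camera("side")
b=cv2.resize(d["img"][170:230,290:370],None,fx=9,fy=9,interpolation=cv2.INTER_CUBIC); cv2.imwrite(sys.argv[1],b)
o=telemetry.get_obs();print(o["tool_pos"],o["tool_rot"],o["force"],o["wrist_torque"])
if len(sys.argv)>2: cv2.imwrite("pics/ref.npy.png",d["img"])
r=cv2.imread("pics/side0.png")
# rows shift of patches vs. initial picture: right beam end, left tube
for n,(x0,y0,x1,y1) in(("rend",(336,194,364,213)),("ltube",(313,177,334,194)),("still",(352,204,368,221))):
    t=r[y0:y1,x0:x1]; s=d["img"][y0-6:y1+6,x0-6:x1+6]
    K=8; R=cv2.matchTemplate(cv2.resize(s,None,fx=K,fy=K,interpolation=3),cv2.resize(t,None,fx=K,fy=K,interpolation=3),5); _,v,_,p=cv2.minMaxLoc(R); print(n,(p[0]/K-6,p[1]/K-6),round(v,3))
E
python3 look.py pics/q1.png
```

```text
[0.55272801 0.25584469 0.03801957] [177.97362661  -0.24208734  91.03619664] [ 0.63288826 -0.28474209  1.31963825] [ 0.11630029 -0.00107613 -0.059219  ]
rend (0.0, 0.0) 1.0
ltube (0.0, 0.0) 0.999
still (0.0, 0.0) 0.999
```

arm_command(
  translation=[
    [0, 0.4, 0.02],
    [0, 0.3, 0.02],
    [0, 0, 0],
    [0, 0, 0],
  ],
  twist=[0, 0, 0, 0],
)

```text
time_s: 10.22
tool_pos: [0.559, 0.2562, 0.038]
tool_rot: [178.1, -0.2, 91.1]
force: [-1.9, 0.2, 2.9]
grip_width: 0.0294
```

```bash
python3 look.py pics/q2.png
```

```text
[0.5589576  0.25616978 0.03796695] [178.06504602  -0.23908181  91.07920458] [-2.208148    0.50549083  2.63460835] [0.05401592 0.45925948 0.02872002]
rend (0.0, 0.0) 1.0
ltube (0.0, 0.0) 0.999
still (0.0, 0.0) 0.999
```

arm_command(
  translation=[
    [0, 0.3, 0.02],
    [0, 0.3, 0.02],
    [0, 0, 0],
    [0, 0, 0],
  ],
  twist=[0, 0, 0, 0],
)

```text
time_s: 10.82
tool_pos: [0.5617, 0.2565, 0.038]
tool_rot: [178.4, -0.2, 91.1]
force: [-2.3, -0.4, 3.0]
grip_width: 0.0299
```

```bash
python3 look.py pics/q3.png
```

```text
[0.56172096 0.25648629 0.03795868] [178.45157892  -0.20664369  91.11271862] [-2.97198052 -0.71508541  2.75567653] [ 0.07960216  0.46065919 -0.017393  ]
rend (0.0, 0.0) 0.998
ltube (0.0, 0.0) 0.991
still (0.0, 0.0) 0.999
```

arm_command(
  translation=[
    [0, 0.5, 0.02],
    [0, 0.4, 0.02],
    [0, 0.2, 0],
    [0, 0, 0],
  ],
  twist=[0, 0, 0, 0],
)

```text
time_s: 11.42
tool_pos: [0.5656, 0.2573, 0.0379]
tool_rot: [179.3, -0.1, 91.3]
force: [-1.0, 0.2, 1.7]
grip_width: 0.0301
```

```bash
python3 look.py pics/q4.png
```

```text
[0.56566105 0.25729619 0.0379099 ] [ 1.79310244e+02 -1.11282319e-01  9.12440708e+01] [-3.39115943  0.02284118  3.90661103] [0.01433886 0.454563   0.01348529]
rend (0.0, 0.0) 0.972
ltube (0.0, 0.0) 0.901
still (0.0, 0.0) 0.989
```

View pics/q4.png

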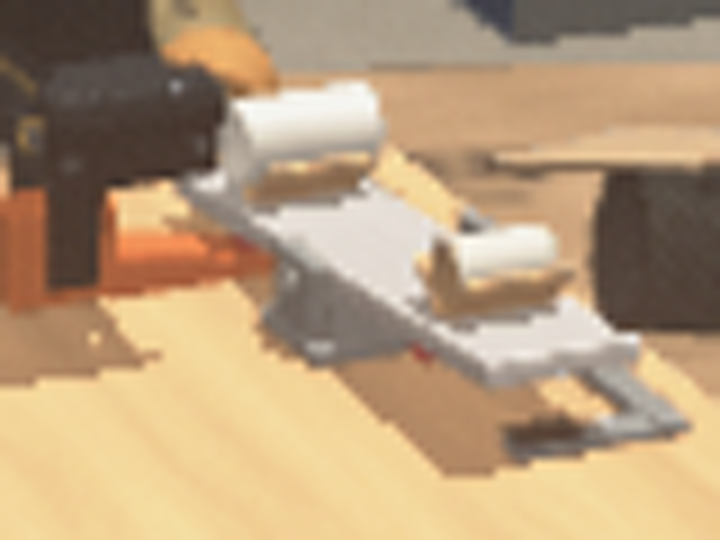

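The wedge tip is under the left foot (crop (255,255)); both tubes are seated, and the right end still hangs well above its stop arm. Next is a subpixel measure of the beam's rotation.

```bash
cat > ang.py <<'E'
from h import *
# rocking angle change since start from subpixel shift (ECC) of beam patches in the averaged side picture
o=telemetry.get_obs();print(o["time_s"],o["tool_pos"],o["tool_rot"],o["force"])
P=[optics.read_camera("side") for _ in range(4)]
d=P[0]; I=cv2.cvtColor(np.mean([p["img"] for p in P],0).astype(np.float32),6); r=cv2.cvtColor(cv2.imread("pics/side0.png"),6).astype(np.float32)
pv=np.array([.6856,.172,.056]); ax=np.array([1,.016,0]); import scipy.spatial.transform as T
for n,(x0,y0,x1,y1),loc in(("coupler",(336,193,365,210),(0,-.09,.025)),("rbeam",(340,202,364,215),(0,-.13,.0)),("ltube",(318,176,336,193),(0,.09,.035)),("pliers-still",(352,213,368,223),(0,-.135,-.02)),("clevis-still",(319,198,332,212),(0,0,0))):
    W=np.float32([[1,0,0],[0,1,0]])
    try:
        cc,W=cv2.findTransformECC(cv2.resize(r[y0:y1,x0:x1],None,fx=4,fy=4,interpolation=2),cv2.resize(I[y0-4:y1+4,x0-4:x1+4],None,fx=4,fy=4,interpolation=2),np.float32([[1,0,16],[0,1,16]]),cv2.MOTION_TRANSLATION,(3,200,1e-6),None,5)
    except cv2.error as e: print(n,"fail"); continue
    s=(W[:,2]-16)/4
    f=lambda a: np.array(proj(d,pv+T.Rotation.from_rotvec(a*ax).apply(loc)))
    g=(f(-.07)-f(-.10))
    print(n,"shift",s.round(2),"exp for .03:",g.round(2),"dth",round(.03*float(s@g/(g@g)),4),round(cc,3))
E
python3 ang.py
```

```text
11.525 [0.56566105 0.25729619 0.0379099 ] [ 1.79310244e+02 -1.11282319e-01  9.12440708e+01] [-3.39115943  0.02284118  3.90661103]
coupler shift [0.1  0.17] exp for .03: [0.1  0.77] dth 0.007 0.986
rbeam shift [0.24 0.22] exp for .03: [-0.    1.03] dth 0.0065 0.975
ltube shift [-0.07 -0.15] exp for .03: [ 0.11 -0.59] dth 0.0067 0.987
pliers-still shift [-0.01 -0.01] exp for .03: [-0.08  1.02] dth -0.0001 0.998
clevis-still shift [0.04 0.03] exp for .03: [0. 0.] dth nan 0.993ang.py:15: RuntimeWarning: invalid value encountered in scalar divide
  print(n,"shift",s.round(2),"exp for .03:",g.round(2),"dth",round(.03*float(s@g/(g@g)),4),round(cc,3))
```

arm_command(
  translation=[
    [0, 0.5, 0.02],
    [0, 0.4, 0.01],
    [0, 0.3, 0],
    [0, 0, 0],
  ],
  twist=[0, 0, 0, 0],
)

```text
time_s: 12.22
tool_pos: [0.5696, 0.2581, 0.0379]
tool_rot: [-179.7, -0.0, 91.3]
force: [0.0, 0.1, 1.2]
grip_width: 0.0298
```

```bash
python3 ang.py 2>&1 | grep -v Warn
```

```text
print(n,"shift",s.round(2),"exp for .03:",g.round(2),"dth",round(.03*float(s@g/(g@g)),4),round(cc,3))
12.225 [0.56961442 0.25811638 0.03787918] [-1.79695557e+02 -1.83235952e-02  9.13306353e+01] [0.00878621 0.10527954 1.21105614]
coupler shift [0.1  0.43] exp for .03: [0.1  0.77] dth 0.017 0.979
rbeam shift [0.36 0.47] exp for .03: [-0.    1.03] dth 0.0135 0.965
ltube shift [-0.12 -0.31] exp for .03: [ 0.11 -0.59] dth 0.0142 0.971
pliers-still shift [-0.02 -0.04] exp for .03: [-0.08  1.02] dth -0.001 0.993
clevis-still shift [0.01 0.05] exp for .03: [0. 0.] dth nan 0.992
```

arm_command(
  translation=[
    [0, 0.5, 0],
    [0, 0.4, 0],
    [0, 0.3, 0],
    [0, 0, 0],
  ],
  twist=[0, 0, 0, 0],
)

```text
time_s: 12.92
tool_pos: [0.5738, 0.2587, 0.0377]
tool_rot: [-178.7, 0.1, 91.4]
force: [-0.2, 0.0, 0.6]
grip_width: 0.0295
```

```bash
python3 ang.py 2>&1 | grep -v -i print; python3 - <<'E'
from h import *
d=optics.read_camera("side")
cv2.imwrite("pics/r.png",cv2.resize(d["img"][170:220,280:360],None,fx=10,fy=10,interpolation=cv2.INTER_CUBIC))
E
```

```text
ang.py:15: RuntimeWarning: invalid value encountered in scalar divide
12.925 [0.57377163 0.25874468 0.03772626] [-1.78710401e+02  7.93031230e-02  9.14082981e+01] [-0.18098288  0.01411307  0.63096374]
coupler shift [0.15 0.65] exp for .03: [0.1  0.77] dth 0.026 0.978
rbeam shift [0.57 0.69] exp for .03: [-0.    1.03] dth 0.0199 0.957
ltube shift [ 0.12 -0.53] exp for .03: [ 0.11 -0.59] dth 0.0271 0.957
pliers-still shift [-0.02 -0.03] exp for .03: [-0.08  1.02] dth -0.0009 0.993
clevis-still shift [-0.    0.05] exp for .03: [0. 0.] dth nan 0.992
```

View pics/r.png

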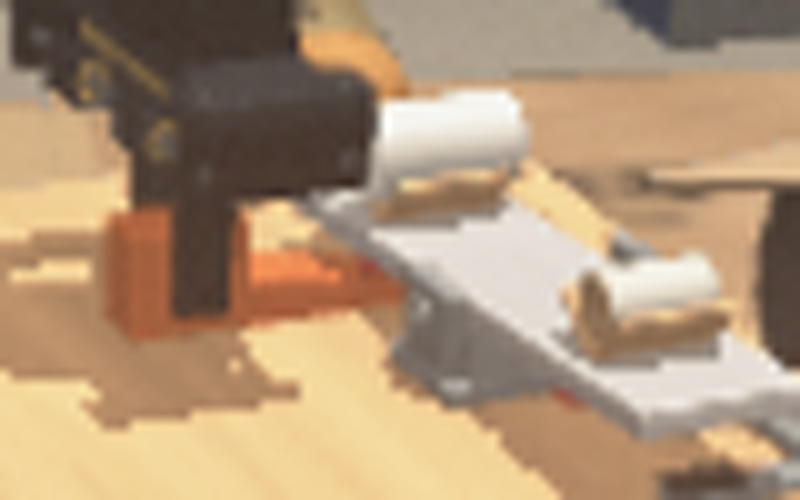

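The wedge lies flat (its bottom edge runs unbroken from (140,338) to (400,300)), both tubes are seated, and the left end is up by about 0.024 rad (≈3.3 mm). One small push more.

arm_command(
  translation=[
    [0, 0.35, 0],
    [0, 0.25, 0],
    [0, 0, 0],
    [0, 0, 0],
  ],
  twist=[0, 0, 0, 0],
)

```text
time_s: 13.68
tool_pos: [0.5757, 0.259, 0.0377]
tool_rot: [-178.2, 0.1, 91.5]
force: [-4.5, 0.4, 4.5]
grip_width: 0.0297
```

```bash
python3 ang.py 2>&1 | grep -v -i print
```

```text
ang.py:15: RuntimeWarning: invalid value encountered in scalar divide
13.675 [0.57565196 0.25901681 0.03771085] [-1.78185323e+02  1.29038368e-01  9.14541802e+01] [-4.48639859  0.39250528  4.49845562]
coupler shift [0.19 0.75] exp for .03: [0.1  0.77] dth 0.0298 0.974
rbeam shift [0.66 0.8 ] exp for .03: [-0.    1.03] dth 0.0231 0.948
ltube shift [ 0.42 -0.65] exp for .03: [ 0.11 -0.59] dth 0.0356 0.945
pliers-still shift [-0.01 -0.03] exp for .03: [-0.08  1.02] dth -0.0009 0.993
clevis-still shift [-0.01  0.06] exp for .03: [0. 0.] dth nan 0.992
```

arm_command(
  translation=[
    [0, 0, 0],
    [0, 0, 0],
    [0, 0, 0],
    [0, 0, 0],
    [0, 0, 0],
    [0, 0, 0],
  ],
  twist=[0, 0, 0, 0, 0, 0],
)

```text
time_s: 14.62
tool_pos: [0.5756, 0.2591, 0.0377]
tool_rot: [-178.2, 0.1, 91.5]
force: [-4.5, -0.8, 5.0]
grip_width: 0.0299
```

```bash
python3 ang.py 2>&1 | grep -v -i print; python3 look.py pics/f.png >/dev/null
```

```text
ang.py:15: RuntimeWarning: invalid value encountered in scalar divide
14.625 [0.57561368 0.25906511 0.03770141] [-1.78181724e+02  1.26727676e-01  9.14547865e+01] [-4.53697647 -0.82916749  4.99770575]
coupler shift [0.18 0.75] exp for .03: [0.1  0.77] dth 0.0298 0.974
rbeam shift [0.65 0.8 ] exp for .03: [-0.    1.03] dth 0.0231 0.948
ltube shift [ 0.41 -0.65] exp for .03: [ 0.11 -0.59] dth 0.0354 0.945
pliers-still shift [-0.01 -0.03] exp for .03: [-0.08  1.02] dth -0.0008 0.993
clevis-still shift [-0.01  0.06] exp for .03: [0. 0.] dth nan 0.992
```

View pics/f.png

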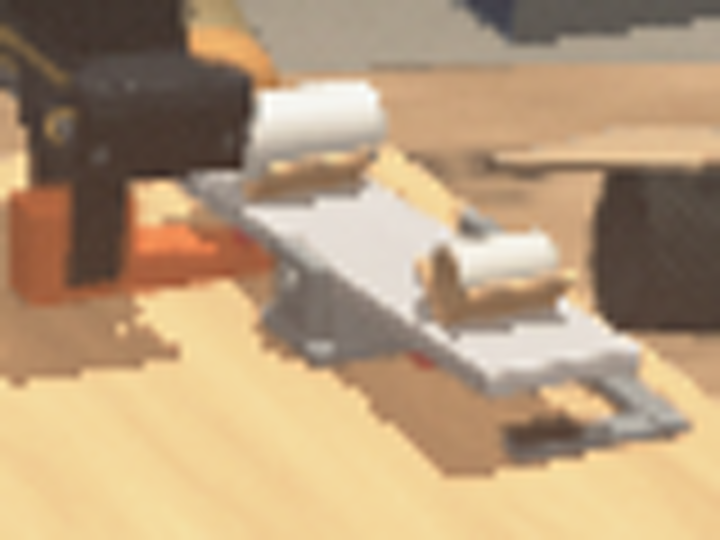

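The pose is stable. The wedge lies flat under the left foot, both tubes are in their saddles, and the beam is still tilted left-down but lifted. Handing in.

```bash
python3 -c "
from cell import env; print(env.sign_off())"
```

```text
the job is handed in; nothing more can be done
None
```

I gripped the orange wedge by its handle and carried it, lifted about 2 cm off the board, to the left end, where the motor tube had sunk the cradle. I then lowered it and slid it flat along the board under the left red foot. I handed in at about 15 s, still gripping the wedge.

- **Lift:** the camera-measured rise is about 0.03 rad, a gap of roughly 4 mm at the stop. The distance pushed after first touch, about 13 mm, gives the same figure.
- **Disagreement between checks:** the three image patches gave 0.023, 0.030 and 0.035 rad. The 0.035 patch was probably biased because the gripper partly covered it, and the 0.023 one showed an unexpected sideways shift, so I relied on the 0.030.
- **Stability:** the pose and angle did not change over the last second before hand-in. In the last picture both tubes sit in their saddles. The wedge looks flat, and the tool height stayed steady during the push. The last measured force was 5 N or less along each axis.
- **Tool tilt:** the tool tilted by about 4° over the final push, but the wedge did not appear to tilt with it.

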